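# Reset the car lift and hold its key switch on run

## Task

The garage car lift has tripped. First twist the reset knob on its control station clockwise to its stop and let it spring back; then take the lift key (the one with the wide rectangular head) out of the key block, push it into the key switch, working it past the sticky pins until it is fully home, turn it a quarter clockwise to its stop and hold it there. The switch is hold-to-run and springs back when let go, so finish while still gripping the turned key, and leave everything else where it is.

Things in the scene. Friction and masses are not known exactly. Their poses are not given: they have to be found in the camera images.
- station: control station of the lift: fixed aluminium box 126 mm (its x) by 246 mm (its y), lid 72 mm high; origin under its centre, z up. On the lid's middle line: the key switch at y = +60 mm (square steel plate 32 mm in a dark round bezel 54 mm across, face 80 mm above the shelf) and the reset knob at y = -60 mm; a small clear lamp between them, towards +x
- keyway (a point): centre of the key slot's mouth, in the flat top face of the key switch, 80 mm above the shelf; axes as the station's. The slot goes straight down, 13.3 mm long along x, 4.8 mm wide along y, mouth bevelled 2.5 mm all round. The key enters either way round, 33 mm deep, till its shoulder meets the face; only then (within 1 mm) can it turn, and turned it cannot be drawn out
- lift_lock (a joint): angle of the key switch, rad: 0 at rest (slot along x), grows clockwise seen from above, stop at 1.5; the lift runs above 1.25. Spring return, 0.04 N m at rest to 0.12 at the stop; play and give cost 0.1 to 0.2 rad, so the hand turns about 1.7. PINS: two pairs of sticky sprung pins pinch the blade's flats, met about 20 and 12 mm before home; a straight push of 8 to 18 N stalls, rocking 4 degrees each way eases it by
- knob_grip (a point): grip point of the reset knob, on its axis, 103 mm above the shelf: black plastic bar 36 mm long along this point's x axis, 10 mm thick along its y axis, its top 114 mm above the shelf, on a round skirt (34 mm across, top 81 mm above the shelf). The point turns with the knob
- reset_knob (a joint): turning angle of the reset knob, rad: 0 at rest, grows clockwise seen from above, stop at 0.8; springs back by itself when let go, with 0.03 N m at rest to 0.11 N m at the stop; give in the grip can cost 0.1 rad, so turn the hand about 0.95
- disc_key: another key in the block, to be left there: steel, round flat head 26 mm across and 8 mm thick, top 83 mm above the shelf; origin under its shoulder
- barrel_key: another key in the block, to be left there: upright round barrel head 16 mm across, top 84 mm above the shelf; origin under its shoulder
- caddy: bystander: grey plastic detailing caddy 210 x 150 mm, clip-on lid and carrying handle, 166 mm high; origin under its centre
- hub_cap: bystander: chrome hub cap 174 mm across, 34 mm high, lying flat; origin under its centre
- brush: bystander: purple silicone brush 200 mm long, lying bristles down; origin under it, about its middle, length along its x axis
- mug: bystander: white ceramic mug, 76 mm across, 85 mm high; origin under its centre
- lug_wrench: bystander: L-shaped steel lug wrench 345 mm long lying along its y axis; origin under the middle of its bar
- polish: bystander: white plastic polish bottle 64 mm across, 170 mm high; origin under its centre
- key_block: key rest: fixed cork block 58 mm (its x) by 165 mm (its y), 50 mm high, origin under its centre; three slots 50 mm apart in a row along y, a key standing blade down in each, in any order. Shoulders rest on the block's top; the blade of the lift key reaches 33 mm down
- lift_key: lift key, upright in the block. Origin under its shoulder, 50 mm above the shelf; z up, x along width, y along thickness. Black plastic, 10 mm thick: collar 22 mm wide up to z = 8 mm, rectangular head 36 mm wide from z = 8 to 44 mm. Steel blade below: round neck 3.5 mm thick, 6.5 mm long, then flat, 12 mm wide, 3.5 mm thick, rounded tip 33 mm below the origin. About 45 g
Not all that is in view belongs to the job. What is shaped like the lift_key but purple or turquoise is not meant.

How it is judged:
By the outcome, as a careful person would: the job done as asked, in the order asked, and still so for the second after the job is handed in, while the arm keeps its last pose, push and grip.
It also fails if it takes over 72 s, if anything falls off the work surface, if the arm or the gripper's body presses on something with over 40 N, if the wrist force passes 120 N, or if a joint passes its speed limit or range.

## Robot

A 7-joint arm with a two-finger parallel gripper is mounted at the origin on the work surface. World frame = base frame: x ahead of the robot, y to its left, z up, the work surface at z = 0. Lengths are in mm, angles in rad, forces in N, time in s.
With the tool pointing down it reaches from about 400 to 850 mm from the base axis. Payload 4.4 kg.
Tool frame: the origin (TCP) lies where the fingers leave the gripper's body, on its centre line; the fingertips stand 97 mm ahead of it and the grasp point (between the pads) lies 78 mm ahead of it; y points along the fingers, x is the direction in which the jaws open and shut, and the axes are right-handed (so a half turn about y gives the same grasp; the last joint's range is limited). The gripper opens to 94 mm and grips with 3 to 60 N. Pads are 16 mm wide; open, the fingers measure 119 mm over their backs; the gripper's body (75 mm by 177 mm) begins 78 mm behind the grasp point.
Start: joints at [1.084, 0.628, 0.038, 1.517, -0.027, 0.996, -0.02], TCP at [265.545, -593.298, 302.678] pointing down, gripper open.
Joint ranges: [-3.06, 3.06], [-0.37, 2.12], [-1.25, 1.32], [0.18, 2.47], [-1.1, 4.24], [0.23, 1.98], [-2.94, 2.94]. Speed limits (rad/s): [2.57, 2.57, 3.14, 3.14, 3.14, 3.14, 3.14].

## Interface

Orientations are given as a unit quaternion [x, y, z, w].
In Python, from bench import sensors, eyes, ticket gives the robot as it stands.
- The arm moves only by the tool drive_tool, never from a script. Its argument "targets" is one flat list of numbers, 4 for each row, row after row: the shift along the tool's x, y, z in m, then the turn about the tool's y in rad. A call has 1 to 12 rows; each row shifts and turns the commanded pose from where the row before left it, along the tool's axes as they then stand; what a row does not reach is not made up. A row lasts 1/10 s, in which the tool goes at most 50 mm and 8.59 degrees, less where a joint would pass 70% of its speed; a pose out of reach is approached as far as the arm can. A call is refused whole if a number of a shift passes 0.05 or a number of a turn 0.15, either way. A call with a gripper value outside its range is refused whole. "fingers" is the finger opening in m, from 0 to 0.094, set as the call begins (left out, the last holds). The fingers move at their own pace and stop on an object; "grip_force" is the grip in N (left out, the last holds). Time passes only in rows, so rows that do not move let the fingers close. It gives the time, the measured TCP pose, the force and the opening at its end, in the units of the state.
- sensors.read_state(): the state, without advancing time (a new reading comes with each control period).
- eyes.read_camera(name): name is "scene" or "side" or "wrist"; returns a dict with "pixels" (420x560x3 uint8, red, green, blue), "fovy" (degrees; the focal length in pixels is half the picture's height over the tangent of half this angle, whatever the lens; pixels are square), "cx", "cy" (the principal point, pixels), "xyz" and "attitude" of the camera in the world. Camera axes: x right, y down, z forward; pixel columns grow to the right and rows downward; lengths in mm; the calibration is good to about 2 mm. The wrist camera is an equidistant fisheye: a pixel r from the principal point sees the ray r / f radians off the axis. A picture is of the moment at which its call begins. There is no depth.
- ticket.job_done(): hands the job in, once; it reports no verdict.
Trained networks look in a picture, given as the dict that the camera call returned (one of the last four; its "shot" number tells which), for a name from the list of things; names that differ only in an ending like _2 or _b are one class to them, and where a whole thing is asked for, a point or a joint stands for the part that bears it (a point fixed in the world has none). Each returns a list of dicts, best first, with "confidence" (0 to 1); they miss things now and then, are a little off and sometimes report something else, mostly with a low value. They report only what shows in the picture. A call takes as long as a camera call. They do not tell look-alikes from the thing itself.
- eyes.regions_of(picture, label): "pixels" (420x560 bool, what is visible of it) and "point" ([column, row] in pixels, amid what is visible of it).
The state is a dict: "time": time; "joint_positions": joint angles; "dq": joint speeds; "tau": joint torques, N m; "tcp_pos": TCP position; "tcp_rot": TCP orientation; "contact_force": force on the tool from outside, world axes, zero at the start; "torque": the same for the moment, N m; "gripper_width": finger opening in mm.
Only numpy, scipy, OpenCV 4.12 (cv2) and the standard library are available. Lean on these libraries where they do the work, as an engineer would, in place of code of your own. Each camera call takes 0.05 s, during which the arm holds its last target. There are 200 camera calls.

## Working session

There is one attempt and no reset: what is moved stays moved. The work goes in short steps, Python scripts to look and compute and a tool call to move; the robot and the scene stay as the last step left them, time stands still between calls to the robot, and variables do not carry over. Pictures are saved under pics/ and viewed, about 8 in all and at most 12, crops included, and the job is handed in when it is done.

Besides the shell and the picture viewer there is one more tool, called after ">>>" as a command line: name --argument value ..., lists and objects as JSON in quotes. drive_tool: Moves the arm, as the interface text tells. Its arguments: {"type":"object","properties":{"targets":{"type":"array"},"fingers":{"type":"number"},"grip_force":{"type":"number"}},"required":["targets"]}

```bash
mkdir -p pics
cat > h.py <<'E'
import numpy as np, cv2
from scipy.spatial.transform import Rotation as R
from bench import sensors, eyes, ticket
def shot(n):
    return eyes.read_camera(n)
def save(p,name): cv2.imwrite('pics/'+name,p['pixels'][:,:,::-1])
def rot(p):
    a=np.array(p['attitude'],float)
    return R.from_quat(a).as_matrix() if a.size==4 else a.reshape(3,3)
def foc(p): return 210/np.tan(np.radians(p['fovy'])/2)
def ray(p,uv,fish=False):
    f=foc(p);d=np.array([uv[0]-p['cx'],uv[1]-p['cy']],float)
    if fish:
        r=np.hypot(*d);t=r/f;v=np.array([*(d/max(r,1e-9)*np.sin(t)),np.cos(t)])
    else: v=np.array([*(d/f),1.])
    return rot(p)@v
def onz(p,uv,z,fish=False):
    d=ray(p,uv,fish);o=np.array(p['xyz'],float);return o+d*(z-o[2])/d[2]
def proj(p,X,fish=False):
    c=rot(p).T@(np.array(X,float)-np.array(p['xyz'],float))
    f=foc(p)
    if fish:
        r=np.hypot(c[0],c[1]);t=np.arctan2(r,c[2]);return np.array([p['cx'],p['cy']])+c[:2]/r*f*t
    return np.array([p['cx'],p['cy']])+f*c[:2]/c[2]
E
python3 - <<'E'
from h import *
s=sensors.read_state();print(s)
ps={n:shot(n) for n in('scene','side','wrist')}
for n,p in ps.items():
    save(p,n+'0.png');print(n,p['xyz'],p['attitude'],p['fovy'],p['cx'],p['cy'])
    for l in('station','lift_key','key_block','knob_grip','disc_key','barrel_key','caddy','polish','mug'):
        for r in eyes.regions_of(p,l)[:4]:
            if r['confidence']>.2: print(n,l,np.round(r['point']),round(r['confidence'],2),int(r['pixels'].sum()))
im=np.vstack([np.hstack([ps['scene']['pixels'],ps['side']['pixels']])])[:,:,::-1]
cv2.imwrite('pics/a.png',cv2.resize(im,(800,300),interpolation=cv2.INTER_AREA))
E
```

```text
{'time': 0.0, 'joint_positions': array([ 1.08420995,  0.62931486,  0.03843783,  1.51833204, -0.02697225,
        0.99631028, -0.01999775]), 'dq': array([ 0.0002303 ,  0.00025128,  0.00194614,  0.00017203,  0.00020158,
       -0.00244891,  0.00049054]), 'tau': array([ 9.67722481e-04, -5.49729931e+01,  1.14392191e+00, -1.86632431e+01,
       -5.19925647e-02,  2.39664386e-02,  1.74645602e-04]), 'tcp_pos': array([ 265.3421345 , -592.85506924,  301.7856681 ]), 'tcp_rot': array([-0.59305831,  0.38510168, -0.38398967,  0.59374276]), 'contact_force': array([-0.58695117, -0.3394456 , -0.43111485]), 'torque': array([0.01671165, 0.00460407, 0.01593366]), 'gripper_width': 93.9619277522216}
scene [1309.93969651 -266.8341817   924.50929103] [ 0.76236802  0.52554237 -0.21648349 -0.30941091] 52.93151417447286 285.6170029790153 208.89299203644507
scene station [315. 210.] 0.63 4062
scene lift_key [276. 284.] 0.68 1290
scene lift_key [134. 257.] 0.55 105
scene lift_key [150. 233.] 0.55 168
scene lift_key [171. 250.] 0.51 155
scene key_block [194. 261.] 0.7 1598
scene key_block [298. 207.] 0.64 146
sce
[... 158 characters left out ...]
06. 178.] 0.79 4378
scene polish [107. 224.] 0.67 1149
scene mug [276. 284.] 0.96 1403
side [ 436.80415788  919.36662558 1217.46539795] [-0.06441702  0.93924915 -0.33633689  0.02321588] 51.31287254479819 275.74054701026563 213.71769716087482
side station [280. 255.] 0.61 3105
side lift_key [314. 151.] 0.63 71
side key_block [284. 173.] 0.68 632
side knob_grip [277. 224.] 0.58 116
side caddy [272. 332.] 0.87 5146
side polish [330. 136.] 0.6 507
side polish [232. 198.] 0.45 584
side mug [231. 196.] 0.68 593
wrist [ 331.14462594 -563.40681035  384.01504645] [ 0.83268794 -0.53945442 -0.0687829   0.10434861] 65.70646984690485 278.0581720563543 207.44130920897464
wrist polish [206.  22.] 0.82 3800
```

Run:
```python
import cv2
a=cv2.imread('pics/scene0.png');b=cv2.imread('pics/side0.png')
A=cv2.resize(a[150:330,80:500],(800,343),interpolation=cv2.INTER_CUBIC)
B=cv2.resize(b[110:370,150:450],(296,257),interpolation=cv2.INTER_CUBIC)
B2=cv2.resize(b[110:290,210:370],(228,257),interpolation=cv2.INTER_CUBIC)
C=cv2.resize(a[200:300,90:240],(276,257)[:2])
import numpy as np
cv2.imwrite('pics/b.png',np.vstack([A,np.hstack([B,B2,C])]))
```

```text
(no output)
```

View pics/b.png

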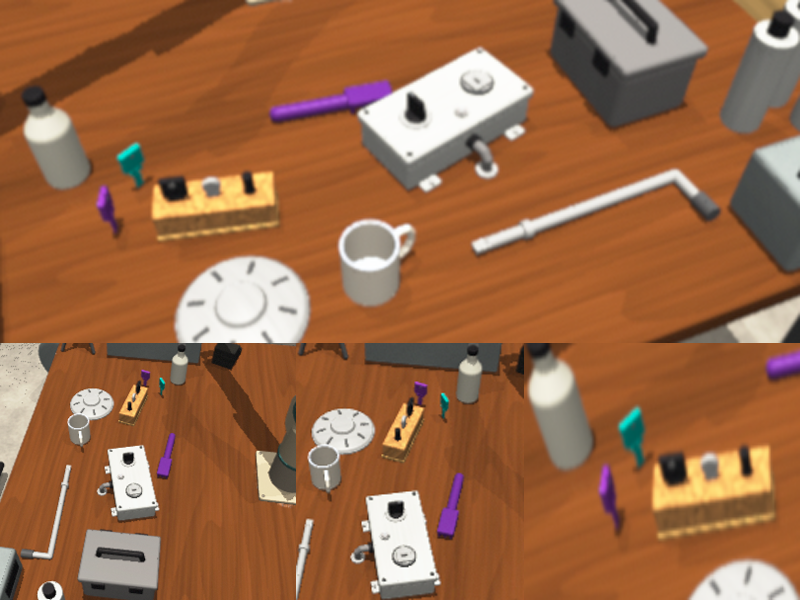

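The picture shows the station with its knob at about scene (298,205) and the key switch at (330,192). The key block holds three keys: black (171,250), grey disc (189,248) and black barrel (211,247). The lift_key candidates are black in the block (171,250), turquoise on the table (150,233) and purple on the table (134,257). The black one fits, because it stands in the block and isn't one of the excluded colours. I'll confirm that with a close crop from the wrist camera.

Run:
```python
from h import *
from scipy.optimize import least_squares
P=shot('scene');S=shot('side')
def fit(l,z,ids=(0,0)):
    print(l)
# rough two-view fits by region points
def tri(a,b):
    A=[];o=[]
    M=np.zeros((3,3));v=np.zeros(3)
    for p,uv in((P,a),(S,b)):
        d=ray(p,uv);d/=np.linalg.norm(d);Q=np.eye(3)-np.outer(d,d);M+=Q;v+=Q@np.array(p['xyz'])
    return np.linalg.solve(M,v)
print('lift',onz(P,(171,250),76)); print('disc',onz(P,(189,248),72)); print('barrel',onz(P,(211,247),70))
print('knob',onz(P,(298,205),100),onz(S,(277,224),100)); print('switch',onz(P,(330,192),80))
print('switch side',onz(S,(150+134/.987*1.0,110+(490-343)/.988),80))
for n,p in(('scene',P),('side',S)):
  for l in('station','key_block'):
    r=eyes.regions_of(p,l)
    m=r[0]['pixels'].astype(np.uint8); h=cv2.convexHull(cv2.findContours(m,0,2)[0][0]); 
    ap=cv2.approxPolyDP(h,3,True)[:,0]; print(n,l,[(tuple(q),tuple(np.round(onz(p,q,72 if l=='station' else 50)[:2]))) for q in ap])
s=sensors.read_state();Rt=R.from_quat(s['tcp_rot']).as_matrix();print(Rt.round(3))
p=shot('wrist');print('cam in tool',Rt.T@(np.array(p['xyz'])-s['tcp_pos']),(Rt.T@rot(p)).round(3))
```

```text
lift [ 564.7844238  -304.68118818   76.        ]
disc [ 571.35370522 -259.97865444   72.        ]
barrel [ 586.83812774 -205.64574591   70.        ]
knob [552.25419474  52.09040981 100.        ] [552.59363254  52.17802067 100.        ]
switch [517.67193805 166.77255197  80.        ]
switch side [509.22902232 168.79579268  80.        ]
scene station [((np.int32(359), np.int32(197)), (np.float64(560.0), np.float64(241.0))), ((np.int32(354), np.int32(218)), (np.float64(629.0), np.float64(189.0))), ((np.int32(338), np.int32(242)), (np.float64(691.0), np.float64(110.0))), ((np.int32(294), np.int32(248)), (np.float64(669.0), np.float64(-5.0))), ((np.int32(270), np.int32(224)), (np.float64(567.0), np.float64(-36.0))), ((np.int32(269), np.int32(208)), (np.float64(508.0), np.float64(-18.0))), ((np.int32(329), np.int32(176)), (np.float64(444.0), np.float64(198.0)))]
scene key_block [((np.int32(222), np.int32(241)), (np.float64(560.0), np.float64(-171.0))), ((np.int32(225), np.int32(268)), (np.float64(650.0), np.float64(-187.0))), ((np.int32(163), np.int32(275)), (np.float64(615.0), np.float64(
[... 580 characters left out ...]
.float64(620.0), np.float64(9.0)))]
side key_block [((np.int32(297), np.int32(155)), (np.float64(527.0), np.float64(-334.0))), ((np.int32(298), np.int32(165)), (np.float64(517.0), np.float64(-280.0))), ((np.int32(286), np.int32(191)), (np.float64(546.0), np.float64(-141.0))), ((np.int32(273), np.int32(190)), (np.float64(593.0), np.float64(-139.0))), ((np.int32(272), np.int32(179)), (np.float64(605.0), np.float64(-193.0))), ((np.int32(285), np.int32(153)), (np.float64(574.0), np.float64(-339.0)))]
[[ 0.408  0.     0.913]
 [-0.913  0.     0.408]
 [-0.    -1.     0.   ]]
cam in tool [ -0.20335487 -82.15831815  72.11387073] [[ 1.     0.    -0.   ]
 [ 0.    -0.248  0.969]
 [ 0.    -0.969 -0.248]]
```

>>> drive_tool --targets '[-0.0152,0,0.035,0,-0.0152,0,0.035,0,-0.0152,0,0.035,0,-0.0152,0,0.035,0,-0.0152,0,0.035,0,-0.0152,0,0.035,0,-0.0152,0,0.035,0,-0.0152,0,0.035,0,-0.0152,0,0.035,0,-0.0152,0,0.035,0,-0.0152,0,0.035,0,-0.0152,0,0.035,0]'

```text
time: 3.05
tcp_pos: [575.4, -254.0, 302.8]
tcp_rot: [0.593, -0.384, 0.385, -0.593]
contact_force: [0.2, 0.4, -0.2]
gripper_width: 94.3
```

```bash
cat >> h.py <<'E'
def plan(tgt,yaw,n,z0=None):
    """rows from current pose to TCP tgt (mm), tool-z yaw (rad); prints per-row (n equal rows)"""
    s=sensors.read_state();p=np.array(s['tcp_pos']);M=R.from_quat(s['tcp_rot']).as_matrix()
    y0=np.arctan2(M[1,2],M[0,2]);t=-((yaw-y0+np.pi)%(2*np.pi)-np.pi)
    d=(np.array(tgt)-p);out=[]
    # tool x = (sin y, -cos y)
    y=y0
    for i in range(n):
        e=d/n;out.append([(e[0]*np.sin(y)-e[1]*np.cos(y))/1e3,-e[2]/1e3,(e[0]*np.cos(y)+e[1]*np.sin(y))/1e3,t/n]);y-=t/n
    print('yaw0',round(y0,4),'turn',round(t,4),'q7',s['joint_positions'].round(2));print([round(float(v),4) for r in out for v in r])
E
python3 - <<'E'
from h import *
p=shot('wrist');save(p,'w1.png')
for l in('lift_key','disc_key','barrel_key','key_block'):
    for r in eyes.regions_of(p,l)[:4]:
        m=r['pixels'].astype(np.uint8);rc=cv2.minAreaRect(cv2.findNonZero(m))
        print(l,np.round(r['point']),round(r['confidence'],2),m.sum(),np.round(rc[0]),np.round(rc[1]),round(rc[2]))
print(sensors.read_state()['joint_positions'].round(2))
im=cv2.imread('pics/w1.png');cv2.imwrite('pics/w1b.png',cv2.resize(im[60:360,80:480],(800,600),interpolation=cv2.INTER_CUBIC))
E
```

```text
lift_key [317. 240.] 0.88 620 [316. 240.] [42. 18.] 34
lift_key [316. 304.] 0.7 279 [316. 300.] [17. 26.] 90
lift_key [366. 287.] 0.52 86 [367. 288.] [21.  4.] 60
disc_key [273. 212.] 0.59 335 [276. 210.] [25. 15.] 45
disc_key [272. 196.] 0.33 7755 [276. 201.] [153.  62.] 35
barrel_key [234. 180.] 0.92 352 [235. 180.] [18. 23.] 45
key_block [205.  13.] 0.75 2346 [190.  18.] [ 37. 100.] 90
key_block [272. 194.] 0.59 7392 [275. 201.] [152.  61.] 36
[ 0.35  0.6   0.04  1.58 -0.02  0.96 -0.76]
```

View pics/w1b.png

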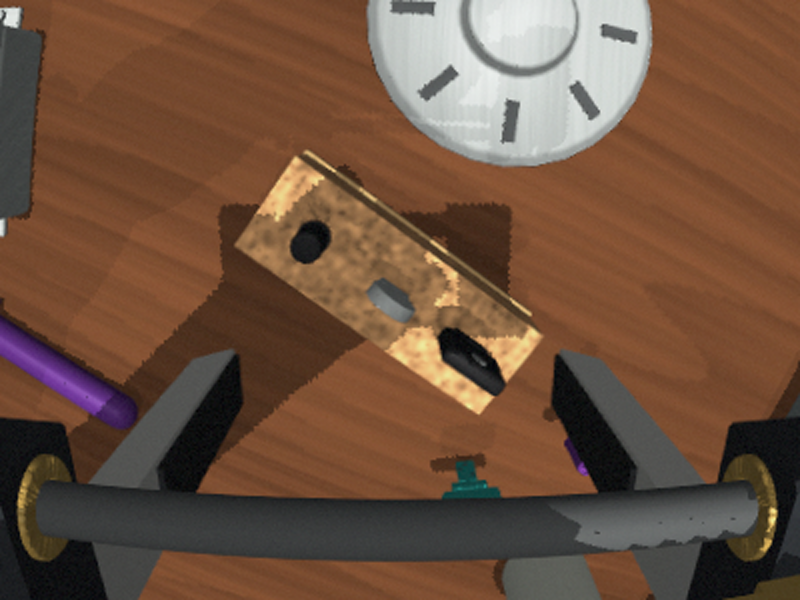

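The crop shows the key block. The black wide rectangular head is at full-image (316,241), the grey disc at (275,210) and the round barrel at (235,180). The lift key is the one at (316,241), and the turquoise and purple ones stand outside the block. The reset knob comes first.

```bash
cat >> h.py <<'E'
from scipy.optimize import minimize
def sil(p,pts,shape=(420,560),fish=True):
    m=np.zeros(shape,np.uint8);q=np.array([proj(p,X,fish) for X in pts])
    cv2.fillConvexPoly(m,cv2.convexHull((q*16).round().astype(np.int32)),1,shift=4);return m
def boxpts(x,y,a,L,W,z0,z1):
    c,s=np.cos(a),np.sin(a)
    return [(x+i*L/2*c-j*W/2*s,y+i*L/2*s+j*W/2*c,z) for z in(z0,z1) for i in(-1,1) for j in(-1,1)]
def fitbox(p,mask,x0,L,W,z0,z1,fish=True):
    def c(v):
        m=sil(p,boxpts(*v,L,W,z0,z1),fish=fish)>0
        a=cv2.GaussianBlur(m.astype(np.float32),(0,0),1.0);b=cv2.GaussianBlur(mask.astype(np.float32),(0,0),1.0)
        return float(((a-b)**2).sum()/b.sum())
    best=None
    for da in np.arange(0,np.pi,np.pi/6):
        s0=np.array([x0[0],x0[1],x0[2]+da])
        r=minimize(c,s0,method='Nelder-Mead',options=dict(initial_simplex=s0+np.array([[0,0,0],[8,0,0],[0,8,0],[0,0,.3]]),maxiter=150))
        if best is None or r.fun<best.fun: best=r
    return best.x,best.fun
E
python3 - <<'E'
from h import *
p=shot('wrist')
r=eyes.regions_of(p,'lift_key')[0]
print(fitbox(p,r['pixels'],(565,-305,1.35),36,10,58,94))
print(proj(p,(552,52,100),True))
print('polish',onz(shot('scene'),(107,224),85))
plan((545,85,300),np.radians(24),8)
E
```

```text
(array([ 554.07547604, -304.19849752,    4.4605433 ]), np.float64(0.04936296492815018))
[ 16.03917481 114.01151128]
polish [ 420.98006547 -450.00716774   85.        ]
yaw0 0.4181 turn -0.0008 q7 [ 0.35  0.6   0.04  1.58 -0.02  0.96 -0.76]
[-0.0405, 0.0003, 0.0141, -0.0001, -0.0405, 0.0003, 0.0141, -0.0001, -0.0405, 0.0003, 0.0141, -0.0001, -0.0405, 0.0003, 0.0141, -0.0001, -0.0405, 0.0003, 0.0141, -0.0001, -0.0405, 0.0003, 0.0141, -0.0001, -0.0405, 0.0003, 0.0141, -0.0001, -0.0405, 0.0003, 0.0141, -0.0001]
```

>>> drive_tool --targets '[-0.0405,0,0.014,0,-0.0405,0,0.014,0,-0.0405,0,0.014,0,-0.0405,0,0.014,0,-0.0405,0,0.014,0,-0.0405,0,0.014,0,-0.0405,0,0.014,0,-0.0405,0,0.014,0,0,0,0,0]'

```text
time: 4.35
tcp_pos: [543.4, 92.7, 302.9]
tcp_rot: [-0.594, 0.383, -0.381, 0.596]
contact_force: [-0.7, -0.3, 0.2]
gripper_width: 94.3
```

Run:
```python
from h import *
p=shot('wrist');save(p,'w2.png')
for l in('knob_grip','lift_lock','reset_knob','station'):
    for r in eyes.regions_of(p,l)[:3]:
        m=r['pixels'].astype(np.uint8);rc=cv2.minAreaRect(cv2.findNonZero(m))
        print(l,np.round(r['point']),round(r['confidence'],2),m.sum(),np.round(rc[0]),np.round(rc[1]),round(rc[2]), onz(p,r['point'],100 if 'knob' in l else 80,True).round(1))
import pickle;pickle.dump(p,open('w2.pkl','wb'))
s=sensors.read_state();print(s['tcp_pos'],s['joint_positions'].round(2))
im=cv2.imread('pics/w2.png');cv2.imwrite('pics/w2b.png',cv2.resize(im[60:360,80:480],(800,600),interpolation=cv2.INTER_CUBIC))
```

```text
knob_grip [318. 217.] 0.55 1029 [313. 221.] [32. 43.] 24 [549.3  56.4 100. ]
reset_knob [315. 217.] 0.66 997 [313. 221.] [31. 42.] 23 [548.5  59.5 100. ]
reset_knob [535. 177.] 0.56 5329 [530. 176.] [110.  58.] 90 [ 694.5 -154.4  100. ]
station [261. 199.] 0.74 28319 [261. 180.] [239. 166.] 8 [538.3 109.7  80. ]
[544.55580934  83.73436618 302.7926645 ] [-0.22  0.49  0.02  1.8  -0.01  0.86 -1.34]
```

View pics/w2b.png

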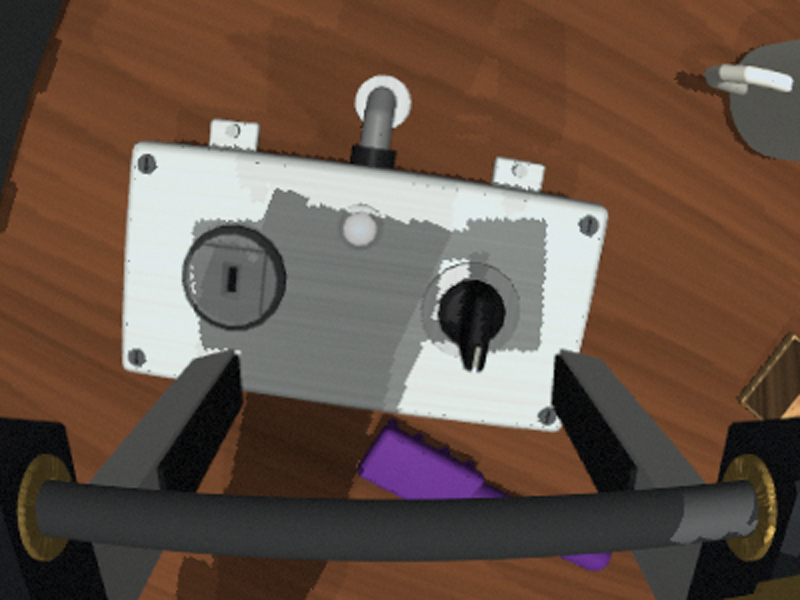

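```bash
cat >> h.py <<'E'
def fitknob(p,x0,sk=(72,81)):
    im=p['pixels'].astype(int).max(2)
    c0=proj(p,(x0[0],x0[1],100),True);yy,xx=np.mgrid[:420,:560]
    mask=((im<60)&(np.hypot(xx-c0[0],yy-c0[1])<45)).astype(np.uint8)
    n,lab,st,_=cv2.connectedComponentsWithStats(mask);mask=(lab==1+np.argmax(st[1:,4])).astype(np.uint8)
    mask=cv2.morphologyEx(mask,cv2.MORPH_CLOSE,np.ones((5,5)))
    th=np.linspace(0,2*np.pi,40)
    def model(v):
        m=sil(p,boxpts(*v,36,10,81,114))
        s=[(v[0]+17*np.cos(t),v[1]+17*np.sin(t),z) for t in th for z in sk]
        return m|sil(p,s)
    b=cv2.GaussianBlur(mask.astype(np.float32),(0,0),1.)
    c=lambda v:float(((cv2.GaussianBlur(model(v).astype(np.float32),(0,0),1.)-b)**2).sum()/b.sum())
    best=None
    for da in np.arange(0,np.pi,np.pi/6):
        s0=np.array([x0[0],x0[1],da])
        r=minimize(c,s0,method='Nelder-Mead',options=dict(initial_simplex=s0+np.array([[0,0,0],[6,0,0],[0,6,0],[0,0,.3]]),maxiter=150))
        if best is None or r.fun<best.fun:best=r
    return best.x,best.fun,mask
E
python3 - <<'E'
from h import *
import pickle
p=pickle.load(open('w2.pkl','rb'))
x,f,m=fitknob(p,(550,55));print(x,np.degrees(x[2]),f,m.sum(),sensors.read_state()['tcp_pos'])
k=onz(p,(196.5,199.5),80,True);b=onz(p,(197,198.5),80,True);print(k,b)
d=b-x.__class__([x[0],x[1],80]);print(d,np.degrees(np.arctan2(d[1],d[0]))-90,np.hypot(d[0],d[1]))
for a,bb in((( 80+135/2,60+150/2),(80+608/2,60+212/2)),((80+125/2,60+370/2),(80+560/2,60+430/2))):
    e=onz(p,a,72,True)-onz(p,bb,72,True);print(e,np.degrees(np.arctan2(e[1],e[0]))-90)
E
```

```text
[544.56267743  53.7316451    3.47083946] 198.8644523588609 0.09045242518186569 1008 [544.55580934  83.73436618 302.7926645 ]
[511.62844358 167.73095827  80.        ] [512.78230379 167.62952808  80.        ]Traceback (most recent call last):
  File "<stdin>", line 6, in <module>
TypeError: 'numpy.float64' object cannot be interpreted as an integer
```

Run:
```python
from h import *
import pickle
p=pickle.load(open('w2.pkl','rb'))
for a,bb in((( 80+135/2,60+150/2),(80+608/2,60+212/2)),((80+125/2,60+370/2),(80+560/2,60+430/2)),(( 80+147/2,60+164/2),(80+589/2,60+225/2)),((80+137/2,60+357/2),(80+547/2,60+416/2))):
    e=onz(p,a,72,True)-onz(p,bb,72,True);print(e,np.degrees(np.arctan2(e[1],e[0]))-90,onz(p,a,72,True),onz(p,bb,72,True))
plan((547,54,240),np.radians(18),3)
```

```text
[-69.53962039 229.86864527   0.        ] 16.831560522295376 [549.55051432 241.91393607  72.        ] [619.0901347  12.0452908  72.       ]
[-68.92607074 230.16244547   0.        ] 16.671226140580558 [435.21034463 208.07953765  72.        ] [504.13641537 -22.08290782  72.        ]
[-63.41287248 214.89935194   0.        ] 16.440367003084006 [545.41914285 232.97794953  72.        ] [608.83201533  18.07859758  72.        ]
[-6.28632174e+01  2.14787421e+02 -5.68434189e-14] 16.313510030800003 [445.81496241 203.69448348  72.        ] [508.67817979 -11.09293706  72.        ]
yaw0 0.4171 turn 0.1029 q7 [-0.22  0.49  0.02  1.8  -0.01  0.86 -1.34]
[0.0094, 0.0209, -0.0033, 0.0343, 0.0095, 0.0209, -0.0029, 0.0343, 0.0096, 0.0209, -0.0026, 0.0343]
```

>>> drive_tool --targets '[0.0094,0.021,-0.0045,0.04,0.0095,0.021,-0.0045,0.04,0.0096,0.021,-0.0035,0.04,0,0,0,0,0,0,0,0]'

```text
time: 5.1
tcp_pos: [543.5, 54.0, 239.9]
tcp_rot: [0.569, -0.42, 0.42, -0.569]
contact_force: [-0.0, -0.0, -0.6]
gripper_width: 94.4
```

Run:
```python
from h import *
p=shot('wrist');save(p,'w3.png')
x,f,m=fitknob(p,(544.5,53.5));print(x,np.degrees(x[2]),f,m.sum())
plan((544.4,53.6,181),np.radians(16.8),3)
s=sensors.read_state();print(s['tcp_pos'])
im=p['pixels'][:,:,::-1].copy();c=cv2.findContours(m,1,1)[0];cv2.drawContours(im,c,-1,(0,255,0),1)
for q in [proj(p,X,True) for X in boxpts(*x,36,10,81,114)]: cv2.circle(im,tuple(q.astype(int)),1,(0,0,255),-1)
u=proj(p,(544.4,53.6,100),True).astype(int);cv2.imwrite('pics/w3b.png',cv2.resize(im[u[1]-70:u[1]+70,u[0]-90:u[0]+90],(720,560),interpolation=cv2.INTER_NEAREST))
```

```text
[5.44488011e+02 5.42082349e+01 2.83600512e-01] 16.24911242169374 0.06629505008459091 1623
yaw0 0.3003 turn 0.0071 q7 [-0.18  0.56  0.05  1.87 -0.04  0.7  -1.38]
[0.0004, 0.0198, 0.0, 0.0024, 0.0004, 0.0198, 0.0, 0.0024, 0.0004, 0.0198, 0.0, 0.0024]
[543.92373236  54.73308171 240.47896639]
```

View pics/w3b.png

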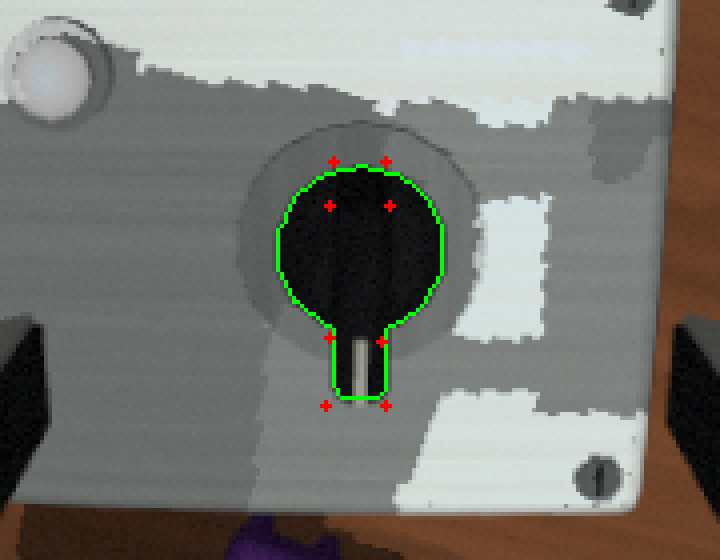

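The picture shows the knob bar standing vertical in the image, aligned with the tool, with the skirt at crop (360,245). I'll lower and grip it.

>>> drive_tool --targets '[0.001,0.02,0,0,0,0.02,0,0,0,0.0185,0,0,0,0,0,0,0,0,0,0]' --fingers 0.04

```text
time: 5.65
tcp_pos: [544.3, 54.5, 182.2]
tcp_rot: [-0.569, 0.419, -0.42, 0.57]
contact_force: [-0.1, -0.3, 0.3]
gripper_width: 57.2
```

>>> drive_tool --targets '[0,0,0,0,0,0,0,0,0,0,0,0,0,0,0,0,0,0,0,0]' --fingers 0.0 --grip_force 35

```text
time: 6.15
tcp_pos: [543.7, 54.2, 181.4]
tcp_rot: [-0.569, 0.419, -0.42, 0.569]
contact_force: [-0.1, -0.3, -0.8]
gripper_width: 17.7
```

>>> drive_tool --targets '[0,0,0,0,0,0,0,0,0,0,0,0,0,0,0,0.1,0,0,0,0.1,0,0,0,0.1,0,0,0,0.1,0,0,0,0.1]'

```text
time: 6.95
tcp_pos: [543.8, 53.7, 181.3]
tcp_rot: [0.447, -0.548, 0.548, -0.447]
contact_force: [-0.4, -2.1, 1.5]
gripper_width: 9.7
```

>>> drive_tool --targets '[0,0,0,0.1,0,0,0,0.1,0,0,0,0.1,0,0,0,0.1,0,0,0,0.1,0,0,0,0,0,0,0,0]'

```text
time: 7.65
tcp_pos: [543.8, 53.8, 181.3]
tcp_rot: [0.3, -0.64, 0.641, -0.3]
contact_force: [0.2, -3.8, 2.9]
gripper_width: 11.3
```

```bash
python3 -c "
from h import *
s=sensors.read_state();print(s['torque'],s['contact_force'],s['gripper_width'],s['joint_positions'].round(2));plan(s['tcp_pos'],.3,1)"
```

```text
[-0.7942856  -0.09139603  0.75975269] [ 0.22392407 -3.82309963  2.8946514 ] 11.30151796423846 [-0.36  0.68  0.32  1.92 -0.36  0.6  -2.07]
yaw0 -0.6951 turn -0.9951 q7 [-0.36  0.68  0.32  1.92 -0.36  0.6  -2.07]
[-0.0, -0.0, 0.0, -0.9951]
```

>>> drive_tool --targets '[0,0,0,0,0,0,0,-0.14,0,0,0,-0.14,0,0,0,-0.14,0,0,0,-0.14,0,0,0,-0.14,0,0,0,-0.14,0,0,0,-0.14,0,0,0,0]'

```text
time: 8.55
tcp_pos: [543.6, 53.4, 181.3]
tcp_rot: [-0.564, 0.426, -0.426, 0.565]
contact_force: [0.5, -4.3, 2.2]
gripper_width: 9.7
```

>>> drive_tool --targets '[0,0,0,0,0,0,0,0,0,0,0,0,0,0,0,0,0,-0.03,0,0,0,-0.045,0,0,0,-0.03,0,0]' --fingers 0.06

```text
time: 9.25
tcp_pos: [544.0, 54.6, 288.4]
tcp_rot: [-0.564, 0.425, -0.426, 0.566]
contact_force: [0.9, 0.8, -0.8]
gripper_width: 59.3
```

Run:
```python
from h import *
p=shot('wrist');x,f,m=fitknob(p,(544.5,53.5));print(x,np.degrees(x[2]),f)
c=onz(shot('wrist'),(0,0),80,True)
plan((511,168,260),np.radians(198),12)
```

```text
[544.16515695  53.98003849   3.409511  ] 195.35059078865646 0.06531368941068649
yaw0 0.2806 turn 3.108 q7 [-0.19  0.49  0.06  1.83 -0.04  0.81 -1.4 ]
[-0.0099, 0.0025, -0.0002, 0.259, -0.0095, 0.0025, -0.0027, 0.259, -0.0085, 0.0025, -0.005, 0.259, -0.0069, 0.0025, -0.007, 0.259, -0.0049, 0.0025, -0.0086, 0.259, -0.0025, 0.0025, -0.0095, 0.259, 0.0, 0.0025, -0.0099, 0.259, 0.0025, 0.0025, -0.0095, 0.259, 0.0049, 0.0025, -0.0086, 0.259, 0.0069, 0.0025, -0.007, 0.259, 0.0085, 0.0025, -0.005, 0.259, 0.0095, 0.0025, -0.0027, 0.259]
```

>>> drive_tool --targets '[-0.0297,0.0145,0,0,-0.0297,0.0145,0,0,-0.0297,0.0145,0,0,-0.0297,0.0145,0,0,0,0,0,0,0,0,0,0]'

```text
time: 9.95
tcp_pos: [509.9, 168.7, 227.1]
tcp_rot: [0.566, -0.425, 0.424, -0.565]
contact_force: [0.2, -0.5, 0.5]
gripper_width: 60.2
```

Run:
```python
from h import *
import pickle
p=shot('wrist');pickle.dump(p,open('w4.pkl','wb'));save(p,'w4.png');print(sensors.read_state()['tcp_pos'])
u=proj(p,(510.5,168.2,80),True);print(u);u=u.astype(int)
im=p['pixels'][:,:,::-1];c=im[u[1]-45:u[1]+45,u[0]-60:u[0]+60]
cv2.imwrite('pics/w4b.png',cv2.resize(c,(800,600),interpolation=cv2.INTER_CUBIC))
```

```text
[510.57292672 167.65708556 227.69175511]
[279.29254943 223.90536659]
```

View pics/w4b.png

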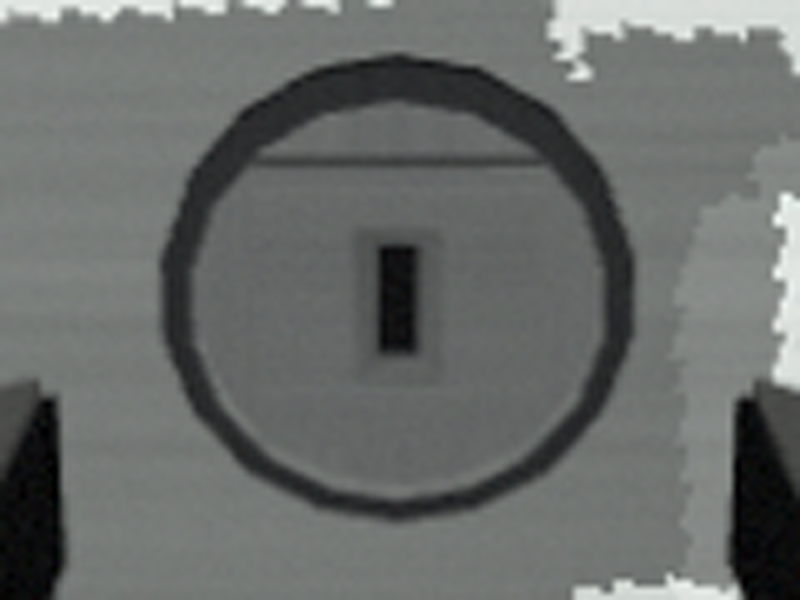

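The crop shows the slot mouth centred at crop (398,307), vertical in the image, so it's aligned with the tool's yaw.

Run:
```python
from h import *
import pickle
p=pickle.load(open('w4.pkl','rb'))
s=lambda x,y:(279-60+(x+.5)/6.6667-.5,223-45+(y+.5)/6.6667-.5)
print(onz(p,s(398,307),80,True))
a=onz(p,s(384,245),78,True);b=onz(p,s(384,352),78,True);print(np.degrees(np.arctan2(*(a-b)[[1,0]])),np.linalg.norm(a-b))
print(s(398,307))
s=sensors.read_state();print(s['tcp_pos'])
plan((553.5,-304,280),np.radians(75.6),11)
```

```text
[510.49911949 168.98182465  80.        ]
16.089445969472255 12.490169048253858
(278.2747011264944, 223.62476937615313)
[510.57292672 167.65708556 227.69175511]
yaw0 0.2804 turn -1.0391 q7 [-0.41  0.57  0.06  1.91 -0.05  0.66 -1.61]
[0.0423, -0.0048, -0.0081, -0.0945, 0.0413, -0.0048, -0.0121, -0.0945, 0.04, -0.0048, -0.0159, -0.0945, 0.0383, -0.0048, -0.0196, -0.0945, 0.0363, -0.0048, -0.0231, -0.0945, 0.034, -0.0048, -0.0265, -0.0945, 0.0313, -0.0048, -0.0295, -0.0945, 0.0284, -0.0048, -0.0324, -0.0945, 0.0252, -0.0048, -0.0349, -0.0945, 0.0218, -0.0048, -0.0371, -0.0945, 0.0182, -0.0048, -0.039, -0.0945]
```

>>> drive_tool --targets '[0,-0.04,0,0,0.0423,-0.005,-0.0081,-0.0945,0.0413,-0.003,-0.0121,-0.0945,0.04,-0.002,-0.0159,-0.0945,0.0383,0,-0.0196,-0.0945,0.0363,0,-0.0231,-0.0945,0.034,0,-0.0265,-0.0945,0.0313,0,-0.0295,-0.0945,0.0284,0,-0.0324,-0.0945,0.0252,0,-0.0349,-0.0945,0.0218,0,-0.0371,-0.0945,0.0182,0,-0.039,-0.0945]'

```text
time: 11.2
tcp_pos: [552.7, -307.2, 278.6]
tcp_rot: [0.702, -0.088, 0.088, -0.701]
contact_force: [0.4, 1.1, -0.9]
gripper_width: 60.1
```

>>> drive_tool --targets '[0,0.025,0,0,0,0.025,0,0,0,0,0,0,0,0,0,0]'

```text
time: 11.6
tcp_pos: [553.3, -304.3, 228.5]
tcp_rot: [0.702, -0.089, 0.089, -0.701]
contact_force: [0.3, -0.1, -0.4]
gripper_width: 59.6
```

Run:
```python
from h import *
p=shot('wrist');r=eyes.regions_of(p,'lift_key')
x0=None
for q in r[:3]: print(q['point'],q['confidence'],q['pixels'].sum())
u=proj(p,(554,-304,80),True);q=min(r,key=lambda q:np.hypot(*(np.array(q['point'])-u)))
im=p['pixels'].astype(int);dark=(im.max(2)<75)
m=cv2.dilate(q['pixels'].astype(np.uint8),np.ones((7,7)))&dark.astype(np.uint8)
for mm in(q['pixels'],m): x,f=fitbox(p,mm,(554,-304,1.32),36,10,58,94);print(x,np.degrees(x[2])%180,f,mm.sum())
o=p['pixels'][:,:,::-1].copy();cv2.drawContours(o,cv2.findContours(m,1,1)[0],-1,(0,255,0),1)
for X in boxpts(*x,36,10,58,94): cv2.circle(o,tuple(proj(p,X,True).round().astype(int)),1,(0,0,255),-1)
u=u.astype(int);cv2.imwrite('pics/w5.png',cv2.resize(o[max(0,u[1]-70):u[1]+70,u[0]-90:u[0]+90],None,fx=4,fy=4,interpolation=cv2.INTER_NEAREST))
print(sensors.read_state()['tcp_pos'])
plan((x[0],x[1],76+78),x[2]%np.pi,3)
```

```text
[287.0, 300.6] 0.84 466
[281.4, 225.5] 0.75 850
[271.6, 87.4] 0.34 540
[ 553.61722906 -304.4534585     4.48636228] 77.04962410136636 0.03685036674141884 850
[ 553.55032684 -303.68400847    1.33434649] 76.45242231363257 0.08050689846277237 743
[ 554.42397153 -303.82196011  229.73015288]
yaw0 1.3199 turn -0.0145 q7 [ 0.58  0.69 -0.21  1.64  0.18  0.83  0.05]
[-0.0003, 0.0252, -0.0, -0.0048, -0.0003, 0.0252, -0.0, -0.0048, -0.0003, 0.0252, -0.0, -0.0048]
```

View pics/w5.png

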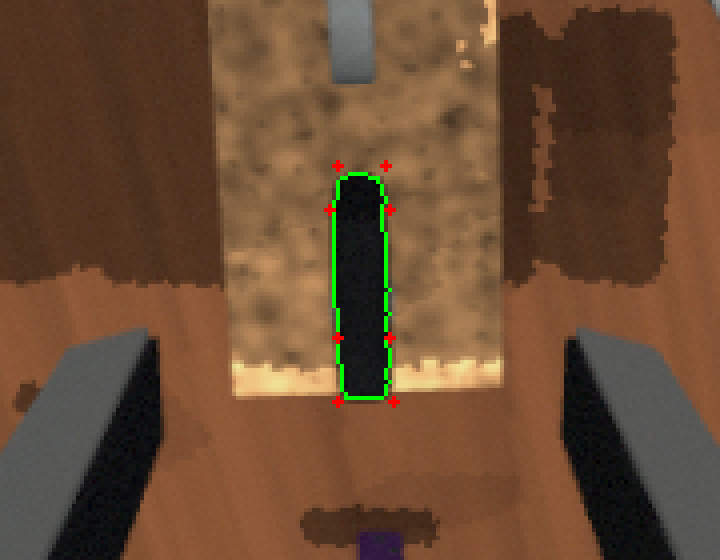

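>>> drive_tool --targets '[0.001,0.025,0,-0.01,0,0.025,0,0,0,0.025,0,0,0,0,0,0,0,0,0,0]'

```text
time: 12.2
tcp_pos: [555.5, -303.6, 154.4]
tcp_rot: [0.702, -0.084, 0.085, -0.702]
contact_force: [-0.3, 0.3, 0.5]
gripper_width: 60.3
```

>>> drive_tool --targets '[0,0,0,0,0,0,0,0,0,0,0,0,0,0,0,0,0,0,0,0,0,0,0,0,0,0,0,0,0,0,0,0,0,0,0,0,0,0,0,0]' --fingers 0.0 --grip_force 45

```text
time: 13.2
tcp_pos: [554.8, -303.5, 153.2]
tcp_rot: [-0.702, 0.085, -0.085, 0.702]
contact_force: [0.0, -0.2, -0.5]
gripper_width: 10.0
```

```bash
python3 -c "
from h import *
s=sensors.read_state();print(s['tcp_pos'],s['torque'],s['contact_force'],s['gripper_width']);plan(s['tcp_pos'],.283+np.pi,1)"
```

```text
[ 554.80517452 -303.46193648  153.18494557] [ 0.02183383 -0.00603307  0.01308527] [ 0.00286208 -0.22519804 -0.50032176] 9.992560725576686
yaw0 1.3303 turn -2.0943 q7 [ 0.57  0.79 -0.19  1.69  0.21  0.69  0.03]
[0.0, -0.0, 0.0, -2.0943]
```

>>> drive_tool --targets '[0,-0.01,0,0,0,-0.02,0,0,0,-0.03,0,0,0,-0.03,0,0,0,-0.03,0,0,0,-0.025,0,0,0,0,0,0]'

```text
time: 13.9
tcp_pos: [556.7, -304.2, 302.7]
tcp_rot: [0.703, -0.082, 0.088, -0.701]
contact_force: [0.2, -0.2, 0.4]
gripper_width: 9.8
```

```bash
python3 -c "
from h import *
s=sensors.read_state();print(s['contact_force'],s['gripper_width']);plan((510.4,168.7,270),.283+np.pi,20)"
```

```text
[ 0.23078037 -0.24841917  0.44288111] 9.795689310418927
yaw0 1.3301 turn -2.0944 q7 [ 0.59  0.61 -0.23  1.57  0.16  0.98  0.08]
[-0.0079, 0.0016, 0.0224, -0.1047, -0.0055, 0.0016, 0.0231, -0.1047, -0.0031, 0.0016, 0.0236, -0.1047, -0.0006, 0.0016, 0.0237, -0.1047, 0.0019, 0.0016, 0.0237, -0.1047, 0.0044, 0.0016, 0.0233, -0.1047, 0.0068, 0.0016, 0.0228, -0.1047, 0.0091, 0.0016, 0.0219, -0.1047, 0.0114, 0.0016, 0.0209, -0.1047, 0.0135, 0.0016, 0.0195, -0.1047, 0.0155, 0.0016, 0.018, -0.1047, 0.0173, 0.0016, 0.0163, -0.1047, 0.0189, 0.0016, 0.0144, -0.1047, 0.0203, 0.0016, 0.0124, -0.1047, 0.0215, 0.0016, 0.0102, -0.1047, 0.0224, 0.0016, 0.0079, -0.1047, 0.0231, 0.0016, 0.0055, -0.1047, 0.0236, 0.0016, 0.0031, -0.1047, 0.0237, 0.0016, 0.0006, -0.1047, 0.0237, 0.0016, -0.0019, -0.1047]
```

>>> drive_tool --targets '[-0.0079,0,0.0224,-0.1047,-0.0055,0,0.0231,-0.1047,-0.0031,0,0.0236,-0.1047,-0.0006,0,0.0237,-0.1047,0.0019,0,0.0237,-0.1047,0.0044,0,0.0233,-0.1047,0.0068,0,0.0228,-0.1047,0.0091,0,0.0219,-0.1047,0.0114,0,0.0209,-0.1047,0.0135,0,0.0195,-0.1047]'

```text
time: 14.9
tcp_pos: [530.9, -66.2, 297.4]
tcp_rot: [-0.65, -0.278, 0.279, 0.65]
contact_force: [1.0, -0.3, -0.8]
gripper_width: 9.8
```

>>> drive_tool --targets '[0.0155,0.0016,0.018,-0.1047,0.0173,0.0016,0.0163,-0.1047,0.0189,0.0016,0.0144,-0.1047,0.0203,0.0016,0.0124,-0.1047,0.0215,0.0016,0.0102,-0.1047,0.0224,0.0016,0.0079,-0.1047,0.0231,0.0016,0.0055,-0.1047,0.0236,0.0016,0.0031,-0.1047,0.0237,0.0016,0.0006,-0.1047,0.0237,0.0016,-0.0019,-0.1047,0,0,0,0,0,0,0,0]'

```text
time: 16.1
tcp_pos: [508.1, 169.0, 281.5]
tcp_rot: [-0.425, -0.565, 0.566, 0.425]
contact_force: [-0.6, -0.8, -0.6]
gripper_width: 9.7
```

Run:
```python
from h import *
plan((510.4,168.7,232),.283+np.pi,1)
p=shot('wrist');save(p,'w6.png')
s=sensors.read_state();M=R.from_quat(s['tcp_rot']).as_matrix();T=np.array(s['tcp_pos'])
im=p['pixels'][:,:,::-1].copy()
h=(M@np.array([[0,78-18,-18],[0,78-18,18],[0,78+18,-18],[0,78+18,18],[0,103,-6],[0,136,0]]).T).T+T
for X in h:
    u=proj(p,X,True);print(u);cv2.circle(im,tuple(u.round().astype(int)),2,(0,0,255),-1)
u=proj(p,(510.4,168.7,80),True);print(u);cv2.circle(im,tuple(u.round().astype(int)),2,(0,255,0),-1)
cv2.imwrite('pics/w6b.png',cv2.resize(im[140:420,100:460],None,fx=2.1,fy=2.1,interpolation=cv2.INTER_CUBIC))
```

```text
yaw0 -2.8596 turn -0.001 q7 [ 0.15  0.6  -0.8   1.85  0.53  0.93  0.95]
[-0.001, 0.0495, -0.0021, -0.001]
[275.68753012 309.08970097]
[275.58720984 243.53840952]
[276.01695588 277.66537761]
[275.97954507 221.20912839]
[276.0562713  255.19013418]
[276.27756187 229.20379659]
[276.7309953  208.92157108]
```

View pics/w6b.png

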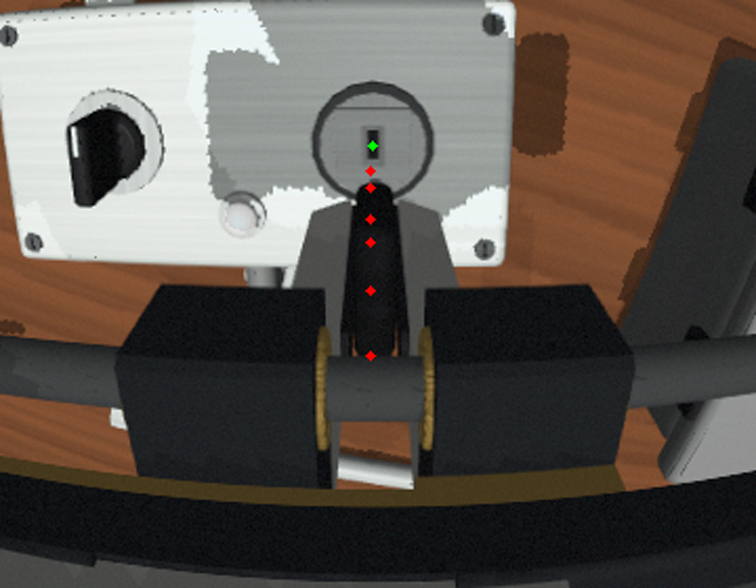

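The view shows the key centred between the fingers at crop (376,190) and the slot at crop (373,143), so it needs about −1 mm along tool x. Lowering to just above the mouth.

>>> drive_tool --targets '[-0.001,0.02,-0.0015,0,0,0.02,0,0,0,0.02,0,0,0,0,0,0,0,0,0,0]'

```text
time: 16.65
tcp_pos: [510.4, 167.9, 222.3]
tcp_rot: [-0.425, -0.565, 0.565, 0.425]
contact_force: [-0.7, 0.2, -0.5]
gripper_width: 9.7
```

>>> drive_tool --targets '[0,0,0,0]'

```text
time: 16.75
tcp_pos: [510.8, 168.7, 223.2]
tcp_rot: [0.425, 0.566, -0.565, -0.425]
contact_force: [-0.4, 0.2, -0.9]
gripper_width: 9.9
```

>>> drive_tool --targets '[0,0,0,0]'

```text
time: 16.85
tcp_pos: [510.8, 168.9, 223.2]
tcp_rot: [0.425, 0.566, -0.565, -0.424]
contact_force: [0.0, 0.8, -1.1]
gripper_width: 9.8
```

Run:
```python
from h import *
print(sensors.read_state()['tcp_pos'])
p=shot('wrist');print(sensors.read_state()['tcp_pos']);save(p,'w7.png')
plan((510.4,168.7,219),.283+np.pi,1)
im=p['pixels'][:,:,::-1]
cv2.imwrite('pics/w7b.png',cv2.resize(im[130:290,180:380],None,fx=3.5,fy=3.5,interpolation=cv2.INTER_CUBIC))
p=shot('side');u=proj(p,(510.4,168.7,100)).astype(int);print(u)
```

```text
[510.76479657 168.890819   223.18035242]
[510.65727823 168.90697435 223.08768114]
yaw0 -2.8594 turn -0.0008 q7 [ 0.1   0.68 -0.74  1.9   0.62  0.81  0.88]
[-0.0001, 0.0041, 0.0003, -0.0008]
[285 255]
```

View pics/w7b.png

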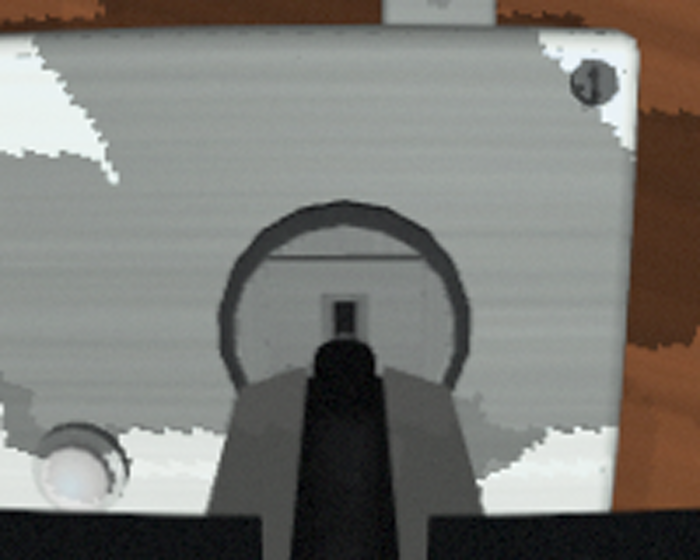

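>>> drive_tool --targets '[0,0.005,0.0005,0,0,0.003,0,0,0,0.003,0,0,0,0.003,0,0,0,0,0,0]'

```text
time: 17.45
tcp_pos: [509.3, 168.6, 207.5]
tcp_rot: [-0.424, -0.565, 0.566, 0.425]
contact_force: [-0.6, 0.2, -1.1]
gripper_width: 9.5
```

>>> drive_tool --targets '[0,0.002,0,0,0,0.001,0,0.07,0,0.001,0,-0.14,0,0.001,0,0.14,0,0.001,0,-0.14,0,0.001,0,0.14,0,0.001,0,-0.14,0,0.001,0,0.07]'

```text
time: 18.25
tcp_pos: [509.3, 168.6, 199.6]
tcp_rot: [-0.424, -0.566, 0.566, 0.424]
contact_force: [-3.1, -0.8, 3.6]
gripper_width: 9.7
```

>>> drive_tool --targets '[0,0.001,0.0005,0.07,0,0.001,0,-0.14,0,0.001,0,0.14,0,0.001,0,-0.14,0,0.001,0,0.14,0,0.001,0,-0.14,0,0.001,0,0.14,0,0.001,0,-0.14,0,0,0,0.07]'

```text
time: 19.15
tcp_pos: [509.1, 168.7, 191.6]
tcp_rot: [0.424, 0.566, -0.566, -0.424]
contact_force: [-2.3, -1.0, 2.3]
gripper_width: 9.4
```

>>> drive_tool --targets '[0,0.001,0,0.07,0,0.001,0,-0.14,0,0.001,0,0.14,0,0.001,0,-0.14,0,0.001,0,0.14,0,0.001,0,-0.14,0,0.001,0,0.14,0,0.001,0,-0.14,0,0,0,0.07]'

```text
time: 20.05
tcp_pos: [509.2, 168.6, 183.5]
tcp_rot: [0.424, 0.566, -0.566, -0.424]
contact_force: [-2.6, -0.1, 3.2]
gripper_width: 10.1
```

Run:
```python
from h import *
s=sensors.read_state();print(s['tcp_pos'],s['torque'],s['contact_force'])
p=shot('side');q=shot('scene')
u=proj(p,(510,168,95)).astype(int);v=proj(q,(510,168,95)).astype(int)
a=p['pixels'][u[1]-35:u[1]+35,u[0]-45:u[0]+45,::-1];b=q['pixels'][v[1]-35:v[1]+35,v[0]-45:v[0]+45,::-1]
cv2.imwrite('pics/c.png',cv2.resize(np.hstack([a,b]),(800,311),interpolation=cv2.INTER_CUBIC))
```

```text
[509.22336092 168.62770699 183.46399524] [-0.07140268  0.36164201  0.07000661] [-2.59572712 -0.11075532  3.22101031]
```

View pics/c.png

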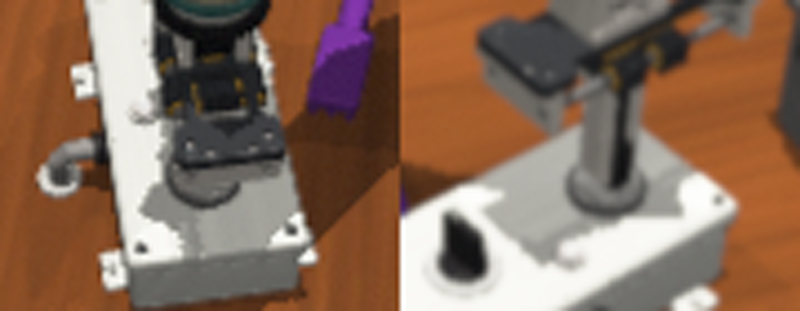

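The scene view shows the fingers close above the bezel, so the key is nearly home. I'll press until the shoulder contact shows in the force.

>>> drive_tool --targets '[0,0.0005,0,0.07,0,0.0005,0,-0.14,0,0.0005,0,0.07,0,0,0,0]'

```text
time: 20.55
tcp_pos: [509.2, 168.8, 183.0]
tcp_rot: [0.425, 0.566, -0.565, -0.424]
contact_force: [-4.3, -0.8, 13.7]
gripper_width: 9.7
```

>>> drive_tool --targets '[0,0,0,0.1,0,0,0,0.1,0,0,0,0.1,0,0,0,0.1,0,0,0,0.1,0,0,0,0]' --grip_force 55

```text
time: 21.15
tcp_pos: [509.3, 169.3, 183.0]
tcp_rot: [0.552, 0.443, -0.442, -0.551]
contact_force: [-3.1, -1.1, 11.8]
gripper_width: 9.6
```

```bash
python3 -c "
from h import *
s=sensors.read_state();print(s['tcp_pos'],s['torque'],s['contact_force'],s['gripper_width']);plan(s['tcp_pos'],.283+np.pi-1.7,1)"
```

```text
[509.25302934 169.29795848 183.02584916] [-0.17257331  0.90531864  0.01388781] [-3.06323442 -1.10184099 11.84636297] 9.55563652357406
yaw0 2.9242 turn 1.1996 q7 [-0.01  0.7  -0.56  1.93  0.58  0.67  0.43]
[0.0, -0.0, 0.0, 1.1996]
```

>>> drive_tool --targets '[0,0,0,0.1,0,0,0,0.1,0,0,0,0.1,0,0,0,0.1,0,0,0,0.1,0,0,0,0.1,0,0,0,0.1,0,0,0,0.1,0,0,0,0.1,0,0,0,0]'

```text
time: 22.15
tcp_pos: [509.9, 169.8, 183.1]
tcp_rot: [-0.689, -0.16, 0.158, 0.689]
contact_force: [-2.0, -0.1, 10.1]
gripper_width: 9.8
```

```bash
python3 -c "
from h import *
s=sensors.read_state();print(s['tcp_pos'],s['torque'],s['contact_force'],s['gripper_width']);plan(s['tcp_pos'],.283+np.pi-1.7,1)"
```

```text
[509.8750666  169.80206241 183.0532875 ] [0.01119706 0.59613347 0.05334517] [-1.97380611 -0.1199489  10.08378021] 9.796002076166454
yaw0 2.0248 turn 0.3002 q7 [-0.17  0.65 -0.31  1.94  0.34  0.6  -0.24]
[0.0, -0.0, 0.0, 0.3002]
```

>>> drive_tool --targets '[0,0,0,0.08,0,0,0,0.08,0,0,0,0.08,0,0,0,0.06,0,0,0,0]'

```text
time: 22.65
tcp_pos: [510.1, 169.9, 183.1]
tcp_rot: [-0.705, -0.056, 0.054, 0.705]
contact_force: [-1.3, 0.8, 10.5]
gripper_width: 9.8
```

```bash
python3 -c "
from h import *
s=sensors.read_state();print(s['tcp_pos'],s['torque'],s['contact_force'],s['gripper_width']);plan(s['tcp_pos'],.283+np.pi-1.7,1)
p=shot('wrist');im=p['pixels'][:,:,::-1];save(p,'w8.png');cv2.imwrite('pics/w8b.png',cv2.resize(im[130:330,160:400],None,fx=3,fy=3,interpolation=cv2.INTER_CUBIC))"
```

```text
[510.07394557 169.88556137 183.07421726] [0.06632106 0.51308115 0.43823343] [-1.29228811  0.76555193 10.45739737] 9.752681633900862
yaw0 1.7273 turn 0.0027 q7 [-0.22  0.65 -0.23  1.94  0.25  0.58 -0.46]
[0.0, -0.0, 0.0, 0.0027]
```

View pics/w8b.png

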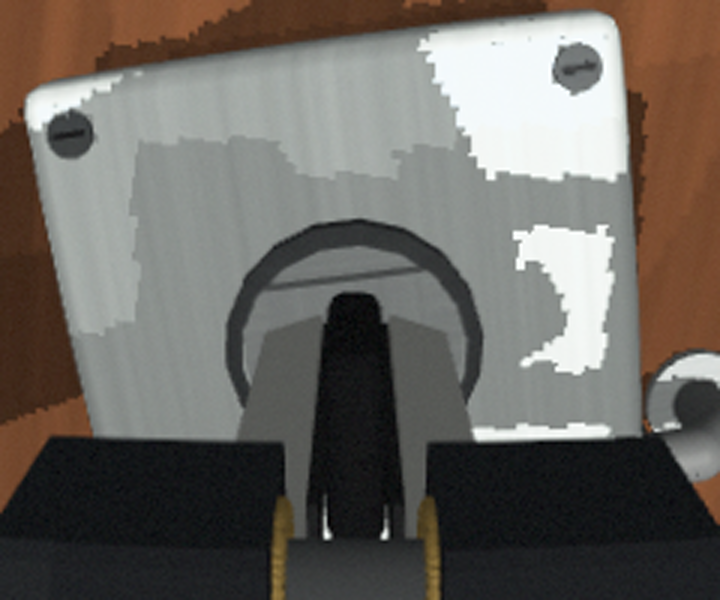

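The hand has turned 1.70 rad. The torque about the vertical axis jumped to 0.44 N m, well above the 0.12 spring, so the key is at its stop with the grip still flat. I'll hold briefly and do one last overall check.

>>> drive_tool --targets '[0,0,0,0.02,0,0,0,0,0,0,0,0,0,0,0,0,0,0,0,0]'

```text
time: 23.2
tcp_pos: [510.1, 169.9, 183.1]
tcp_rot: [-0.705, -0.05, 0.048, 0.706]
contact_force: [-2.1, -0.1, 10.8]
gripper_width: 9.9
```

```bash
python3 -c "
from h import *
s=sensors.read_state();print(s['tcp_pos'],s['torque'],s['contact_force'],s['gripper_width'])
p=shot('scene');im=p['pixels'][:,:,::-1];cv2.imwrite('pics/d.png',cv2.resize(im[150:330,130:430],None,fx=2.6,fy=2.6,interpolation=cv2.INTER_CUBIC))"
```

```text
[510.0928346  169.8756875  183.06304061] [0.06697442 0.44176743 0.5563627 ] [-2.05378636 -0.063764   10.79636103] 9.873606988671634
```

View pics/d.png

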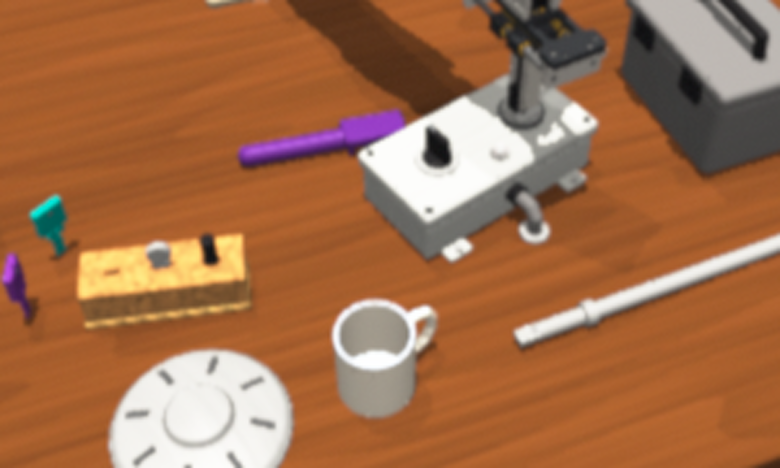

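```bash
python3 -c "
from bench import ticket
print(ticket.job_done())"
```

```text
the job is handed in; nothing more can be done
None
```

The job was handed in at about 23 s, with the gripper still holding the turned lift key. No verdict was reported.

- **Reset knob:** I turned the hand 1.0 rad clockwise. The torque about the vertical axis (0.76 N m) was far above the knob's spring, so it reached its stop. After release, a wrist-camera fit put the bar back at about 16°, its rest angle.
- **Lift key:** I took the black wide-headed key out of the block and pushed it in while rocking it 4° each way past both pairs of pins. At the expected home height the force rose to about 14 N, which I read as the shoulder meeting the face.
- **Quarter turn:** I turned the hand about 1.72 rad clockwise. Torque about the vertical axis was 0.05 N m shortly before the end and reached 0.56 N m. The last 0.02 rad alone added 0.12 N m, which means a hard stop. The grip stayed at 9.9 mm and about 55 N.
- **Everything else:** the last scene picture shows the other two keys still in the block, and nothing in view looks moved.

No check failed, but I had no direct reading of the lock or knob angles, so both stops are inferred from torque and hand angle. The lamp's state was too small to judge in the pictures. The wrist camera and the measured arm position disagreed by about 1 mm, which I corrected by lining the slot up with the fingers in the picture.

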